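# Fit the handwheel to the sloping splined spindle of a gluing clamp

## Robot

A 6-joint arm with a two-finger parallel gripper is mounted at the origin on the work surface. World frame = base frame: x ahead of the robot, y to its left, z up, the work surface at z = 0. Lengths are in m, angles in rad, forces in N, time in s.
With the tool pointing down it reaches from about 0.3 to 0.875 m from the base axis. Payload 6.4 kg.
Tool frame: the origin (TCP) lies at the very end of the fingers, on their centre line; the grasp point (between the pads) lies 19 mm behind it; z points along the fingers, y is the line along which they close (so a half turn about z gives the same grasp; the last joint's range is limited). The gripper opens to 85 mm and grips with 20 to 120 N. Pads are 22 mm wide; open, the fingers measure 114 mm over their backs; the gripper's body (76 mm by 85 mm) begins 54 mm behind the grasp point. The pads swing forward as they close: fully open they stand 13 mm farther back than shut.
Start: joints at [1.042, 0.181, 1.607, -0, 1.354, -0.206], TCP at [0.182, 0.545, 0.231] pointing down, gripper open.
Joint ranges: [-2.99, 2.99], [-0.89, 2.07], [0.3, 2.58], [-1.14, 4.28], [0, 2.63], [-3.12, 3.12]. Speed limits (rad/s): [2.57, 2.57, 3.01, 3.14, 3.14, 3.14].

## Interface

Orientations are given as a unit quaternion [w, x, y, z].
In Python, from bench import ctrl, camera, calibration, order, outline_of gives the robot as it stands.
- The arm moves only by the tool move_arm, never from a script. Its argument "series" is a list that holds one entry, the list of rows, each a list of 5 numbers: the opening, from 0 (shut) to 1 (fully open), then the shift along the tool's x, y, z in mm, then the turn about the tool's z in rad. A call has exactly 10 rows; each row is the pose to reach, as a shift and turn from the pose commanded when the call began, along the tool's axes at that moment; what a row does not reach only later rows make up. A row lasts 1/12 s, in which the tool goes at most 41.7 mm and 7.16 degrees, less where a joint would pass 70% of its speed; a pose out of reach is approached as far as the arm can. A call with a gripper value outside its range is refused whole. The fingers move at their own pace and stop on an object; the grip force is fixed at half the most. Time passes only in rows, so rows that repeat a pose let the fingers close, or fill a call up. It gives the time, the measured TCP pose, the force, the opening and the grip force at its end, in the units of the state.
- ctrl.get_obs(): the state, without advancing time (a new reading comes with each control period).
- camera(name): name is "scene" or "top" or "wrist"; returns (picture, depth): 400x640x3 uint8, blue, green, red; 400x640 float32, m along the optical axis (not along the pixel's ray), 0 where there is no reading.
- calibration(name): a dict with "intrinsics" (3x3 intrinsics, pixels), "rvec" (rotation vector, rad) and "tvec" (3), from world to camera coordinates, as OpenCV has them. Camera axes: x right, y down, z forward; pixel columns grow to the right and rows downward; lengths in m; the calibration is good to about 2 mm. A picture is of the moment at which its call begins: read the wrist's pose just before it. calibration takes no time and is no camera call; for the wrist camera it gives the pose at the moment of the call.
- order.hand_in(): hands the job in; it is judged then, once.
Trained networks look in the newest picture that a camera, given by its name, has taken for a name from the list of things; names that differ only in an ending like _2 or _b are one class to them, and where a whole thing is asked for, a point or a joint stands for the part that bears it (a point fixed in the world has none). Each returns a list of dicts, best first, with "conf" (0 to 1); they miss things now and then, are a little off and sometimes report something else, mostly with a low value. They report only what shows in the picture. A call takes as long as a camera call. They do not tell look-alikes from the thing itself.
- outline_of(target, camera): "region" (400x640 bool, what is visible of it) and "bbox" ([centre column, centre row, width, height] in pixels, round what is visible of it).
The state is a dict: "time_s": time; "q": joint angles; "dq": joint speeds; "joint_efforts": joint torques, N m; "eef_pos": TCP position; "eef_rot": TCP orientation; "wrist_force": force on the tool from outside, world axes, zero at the start; "torque": the same for the moment, N m; "opening": opening from 0.0 (shut) to 1.0 (fully open); "grasp_force": force on a finger pad.
Only numpy, scipy, OpenCV 4.12 (cv2) and the standard library are available. Lean on these libraries where they do the work, as an engineer would, in place of code of your own. Each camera call takes 0.05 s, during which the arm holds its last target. There are 200 camera calls.

## Task

Pick up the loose handwheel and put it on the sloping spindle of the green gluing clamp: press lightly and turn it until its cross-shaped bore finds the four splines and the wheel drops fully home against the steel seat, then let go. Do not force it, and leave the mallet and the wooden offcut where they are.

Things in the scene. Friction and masses are not known exactly. Their poses are not given: they have to be found in the camera images.
- wheel: Loose handwheel, 0.18 to 0.35 kg, lying flat, bore down. Black rim, 90 mm outer and 72 mm inner diameter, 14 mm high; red spokes along its x and y; in the middle a square red boss 36 x 36 mm, sides along x and y, up to 44 mm (free to grip from 16 to 44 mm). Origin: centre of the underside; z up along its axis.
- bore (a point): Mouth of the wheel's bore, at the wheel's origin. The bore is open below, 38 mm deep, and shaped as a cross of two slots 13 mm wide and 31 mm long, along the wheel's x and y: it fits the spindle in any of four turns, 90 degrees apart.
- clamp: Green winding box of a gluing clamp, fixed, 150 mm wide. Origin on the bench straight below the seat's centre; x points to the wooden jaw at its back (75 mm high, ends 155 mm from the origin), z up. The top face, 60 to 125 mm above the bench, and the spindle lean 25 degrees from vertical towards its -x.
- seat: Fixed round dark steel seat on the sloping face, 44 mm diameter, 8 mm proud. Origin: centre of its upper face, 100 mm above the bench; z is the spindle's axis, up and out (25 degrees from vertical, towards the clamp's -x). The wheel is home when its underside rests on this face. Its x and y do not show the angle of the splines.
- splines (a point): Outer end of the splines, on the axis, 15.5 mm from the seat. From 0 to 15.5 mm stand four splines in a cross, 28 mm across, each 10 mm wide (last 1 mm slimmer). They stand at any angle, not reported: to be seen or felt. The wheel rests on their ends until turned to within a few degrees, then drops. The spindle is stiff (about 0.8 N m) and does not turn under light pressing.
- pilot_end (a point): Free end of the spindle, on the axis, 32 mm from the seat. Beyond the splines a plain round pilot, 16 mm diameter, runs from 15.5 to 25 mm and tapers to 6 mm diameter at this end. The bore slides over it at any turn.
- mallet: Bystander: wooden mallet lying on the bench, handle 160 mm long and 22 mm thick, dark head 60 x 50 x 50 mm, 220 mm overall; origin on the bench below the handle, the head is centred 100 mm along its x.
- offcut: Bystander: wooden offcut 80 x 40 x 30 mm, long side along its x; origin centre of the underside.
Not all that is in view belongs to the job. Of the things that look like the wheel, take the one that is nearest to the robot's base at the start.

How it is judged:
By the outcome, as a careful person would: the job done as asked, in the order asked, and still so for the second after the job is handed in, with the robot touching nothing.
It also fails if it takes over 64 s, if anything falls off the work surface, if the arm or the gripper's body presses on something with over 40 N, if the wrist force passes 120 N, or if a joint passes its speed limit or range.

## Working session

There is one attempt and no reset: what is moved stays moved. The work goes in short steps, Python scripts to look and compute and a tool call to move; the robot and the scene stay as the last step left them, time stands still between calls to the robot, and variables do not carry over. Pictures are saved under pics/ and viewed, at most 10 in all, crops included, and the job is handed in when it is done.

Besides the shell and the picture viewer there is one more tool, called after "Emit:" by a JSON object that holds its "fn" and its "kwargs". move_arm: Moves the arm, as the interface text tells. Its arguments: {"type":"object","properties":{"series":{"type":"array","items":{"type":"array","items":{"type":"array","items":{"type":"number"}}}}},"required":["series"]}

```bash
mkdir -p pics
cat > h.py <<'E'
import numpy as np, cv2
from bench import ctrl,camera,calibration,order,outline_of
from scipy.spatial.transform import Rotation as R
def cal(n):
    c=calibration(n);return np.array(c["intrinsics"]),cv2.Rodrigues(np.array(c["rvec"],float))[0],np.array(c["tvec"],float).ravel()
def cloud(d,c):
    K,Rm,t=c;v,u=np.mgrid[:400,:640]
    p=np.stack([(u-K[0,2])/K[0,0]*d,(v-K[1,2])/K[1,1]*d,d],-1)
    return (p-t)@Rm
def proj(P,c):
    K,Rm,t=c;q=(np.atleast_2d(P)@Rm.T+t)@K.T;return q[:,:2]/q[:,2:]
def tool():
    o=ctrl.get_obs();q=o["eef_rot"];return np.array(o["eef_pos"]),R.from_quat([q[1],q[2],q[3],q[0]]),o
E
python3 - <<'E'
from h import *
for n in("scene","top"):
    c=cal(n);im,d=camera(n);cv2.imwrite(f"pics/{n}.png",im);P=cloud(d,c);np.savez(f"{n}.npz",im=im,d=d,P=P)
    print(n,"cam",-c[1].T@c[2])
    for t in("wheel","clamp","seat","mallet","offcut"):
        for r in outline_of(t,n)[:3]:
            m=r["region"]&(d>0);print(t,round(r["conf"],2),np.round(r["bbox"]),np.round(np.median(P[m],0),3) if m.any() else None)
p,r,o=tool();print(p,r.as_matrix().round(3),o["time_s"])
E
```

```text
scene cam [0.9893404  0.4214135  0.63788439]
wheel 0.82 [226. 178.  32.  32.] [ 0.601 -0.377  0.012]
wheel 0.79 [281. 192.  37.  31.] [ 0.533 -0.247  0.012]
wheel 0.79 [223. 221.  37.  37.] [ 0.68  -0.25   0.013]
clamp 0.7 [462. 332. 169. 137.] [0.599 0.264 0.078]
seat 0.9 [441. 323.  33.  32.] [0.61  0.248 0.098]
mallet 0.67 [303. 294. 109.  76.] [0.725 0.013 0.031]
offcut 0.58 [381. 219.  40.  30.] [ 0.434 -0.028  0.027]
offcut 0.27 [440. 322.  34.  34.] [0.61  0.248 0.097]
top cam [ 0.43193152 -0.06911428  1.05933546]
wheel 0.7 [469. 186.  42.  38.] [ 0.59  -0.383  0.014]
wheel 0.56 [409. 222.  42.  40.] [ 0.52  -0.258  0.014]
wheel 0.55 [408. 151.  44.  36.] [ 0.671 -0.257  0.013]
clamp 0.72 [162. 204. 112. 120.] [0.573 0.249 0.083]
seat 0.74 [162. 185.  26.  12.] [0.591 0.242 0.105]
seat 0.32 [163. 205. 108. 122.] [0.573 0.249 0.084]
mallet 0.7 [285. 159.  26. 104.] [0.705 0.007 0.033]
offcut 0.77 [306. 272.  28.  42.] [ 0.425 -0.035  0.029]
[0.18240427 0.54532609 0.23132691] [[-0.948  0.317  0.   ]
 [ 0.317  0.948  0.   ]
 [-0.     0.    -1.   ]] 0.6
```

```bash
python3 -c "
import cv2,numpy as np
a=cv2.imread('pics/scene.png');b=cv2.imread('pics/top.png')
cv2.imwrite('pics/both.png',cv2.resize(np.vstack([a,b]),(480,600)))"
```

```text
(no output)
```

View pics/top.png

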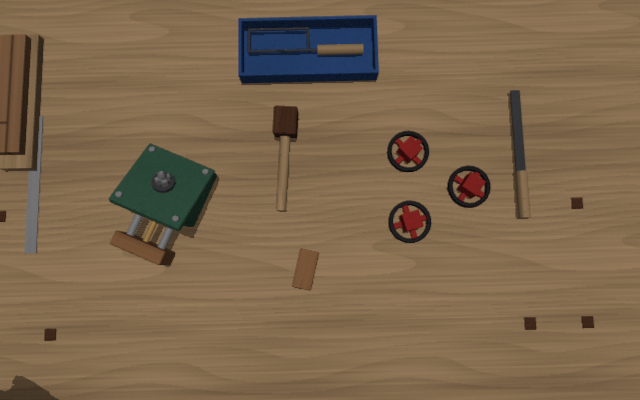

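View pics/scene.png

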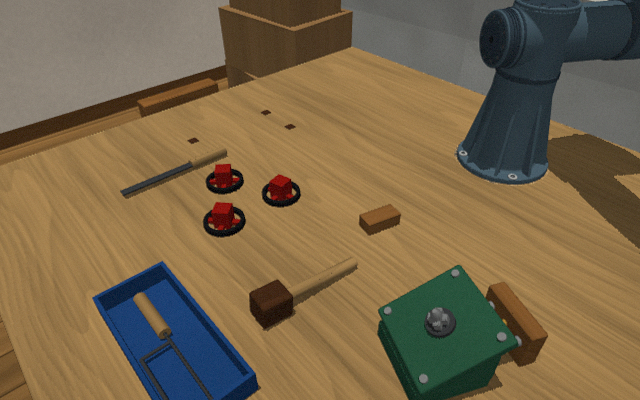

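The candidates in the top view are at px (410,222), (408,151) and (469,186). Their distances from the base are about 0.58, 0.72 and 0.70 m. The one at (410,222), or scene px (281,192), is nearest and so is the one meant. I'll measure it and the clamp, and confirm with a crop.

Run:
```python
from h import *
out=[]
for n,box,cb in(("scene",(255,310,170,215),(380,520,265,400)),("top",(385,435,198,246),(105,220,140,270))):
    z=np.load(n+".npz");im,P,d=z["im"],z["P"],z["d"]
    m=np.zeros((400,640),bool);m[box[2]:box[3],box[0]:box[1]]=1;m&=d>0
    hsv=cv2.cvtColor(im,cv2.COLOR_BGR2HSV)
    dark=m&(hsv[...,2]<60)&(P[...,2]>.009)&(P[...,2]<.02)
    x,y=P[dark][:,0],P[dark][:,1];A=np.c_[2*x,2*y,np.ones(len(x))];s=np.linalg.lstsq(A,x*x+y*y,rcond=None)[0]
    top=m&(P[...,2]>.036)
    r=cv2.minAreaRect((P[top][:,:2]*1000).astype(np.float32))
    print(n,"rim c",s[:2],"r",np.sqrt(s[2]+s[:2]@s[:2]),"boss",r,top.sum(),np.median(P[top][:,2]))
    g=np.zeros((400,640),bool);g[cb[2]:cb[3],cb[0]:cb[1]]=1
    g&=(hsv[...,0]>55)&(hsv[...,0]<95)&(hsv[...,1]>80)&(d>0)&(P[...,2]>.065)
    Q=P[g]
    for k in range(4):
        c=Q.mean(0);nn=np.linalg.svd(Q-c,full_matrices=0)[2][2];nn*=np.sign(nn[2]);e=(Q-c)@nn;Q=Q[abs(e)<max(.002,1.5*e.std())]
    print(" face n",nn.round(3),"tilt",np.degrees(np.arccos(nn[2])).round(1),"az",np.degrees(np.arctan2(nn[1],nn[0])).round(1),len(Q),"c",c.round(4))
    sd=outline_of("seat",n)
    h=(P-c)@nn;rg=sd[0]["region"]&(d>0) if sd else None
    f=rg&(h>.005)&(h<.011);f2=rg&(h>.015)
    for q in(f,f2):print("  seat pts",q.sum(),P[q].mean(0).round(4),h[q].mean().round(4))
    for (u0,u1,v0,v1) in (box,cb):
        out.append(cv2.resize(im[v0-5:v1,u0-5:u1],(390,290),interpolation=cv2.INTER_CUBIC))
cv2.imwrite("pics/c.png",np.vstack([np.hstack(out[:2]),np.hstack(out[2:])]))
```

```text
scene rim c [ 0.52176359 -0.2571013 ] r 0.040300935801547054 boss ((521.4359130859375, -259.8061828613281), (38.345733642578125, 39.36298751831055), 13.956998825073242) 199 0.042261728625465955
 face n [ 0.385 -0.171  0.907] tilt 24.9 az -23.9 7491 c [0.5976 0.2483 0.0942]
  seat pts 339 [0.6066 0.2437 0.0983] 0.008
  seat pts 8 [0.6151 0.2309 0.1067] 0.021
top rim c [ 0.52020923 -0.25726568] r 0.0399106903397604 boss ((520.7916870117188, -257.30609130859375), (35.74201202392578, 36.58962631225586), 15.005353927612305) 316 0.04344125963287576
 face n [ 0.381 -0.173  0.908] tilt 24.8 az -24.4 3259 c [0.5924 0.2414 0.0962]
  seat pts 129 [0.5938 0.241  0.1044] 0.008
  seat pts 0 [nan nan nan] nan<stdin>:21: RuntimeWarning: Mean of empty slice.
  ret = um.true_divide(
  ret = ret.dtype.type(ret / rcount)
```

View pics/c.png

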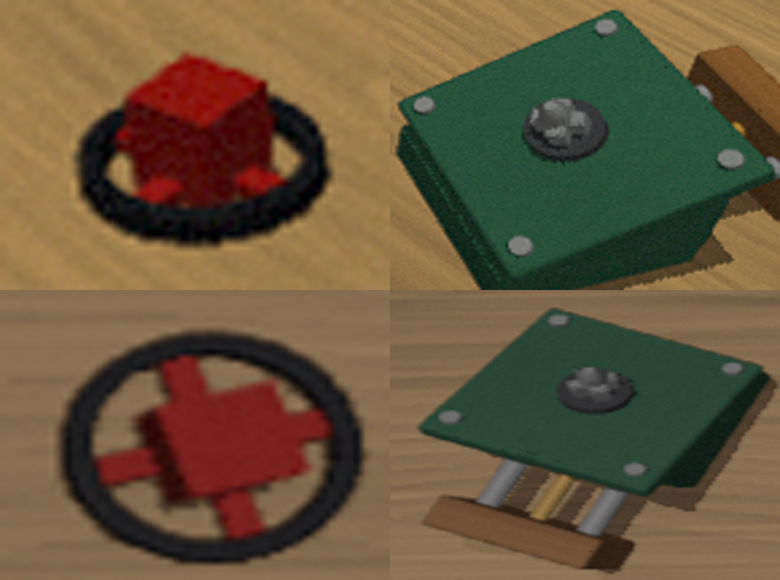

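The crop confirms it: this is the nearest wheel, with red spokes and boss turned about 14.5°. The tool can't tilt, so I plan to pick it up upright and pivot it about the pads on the clamp's low front edge. First I go over the wheel.

Emit:
{"fn": "move_arm", "kwargs": {"series": [[[1,-27,-31,0,0],[1,-54,-62,0,0],[1,-82,-93,0,0],[1,-109,-124,0,0],[1,-136,-155,0,0],[1,-163,-186,0,0],[1,-190,-216,0,0],[1,-218,-247,0,0],[1,-245,-278,0,0],[1,-272,-309,0,0]]]}}

```text
time_s: 1.53
eef_pos: [0.3427, 0.1642, 0.2317]
eef_rot: [0.001, 0.161, 0.987, 0.0]
wrist_force: [1.1, 0.1, 0.1]
opening: 0.999
grasp_force: 0.0
```

Emit:
{"fn": "move_arm", "kwargs": {"series": [[[1,-27,-31,0,0],[1,-54,-62,0,0],[1,-82,-93,0,0],[1,-109,-124,0,0],[1,-136,-155,0,0],[1,-163,-186,0,0],[1,-190,-216,0,0],[1,-218,-247,0,0],[1,-245,-278,0,0],[1,-272,-309,0,0]]]}}

```text
time_s: 2.37
eef_pos: [0.5027, -0.2156, 0.2313]
eef_rot: [0.0, 0.161, 0.987, -0.0]
wrist_force: [1.1, -0.1, 0.9]
opening: 0.999
grasp_force: 0.0
```

Emit:
{"fn": "move_arm", "kwargs": {"series": [[[1,-10,-12,20,-0.12],[1,-20,-24,50,-0.24],[1,-32,-35,80,-0.36],[1,-32,-35,110,-0.48],[1,-32,-35,130,-0.576],[1,-32,-35,130,-0.576],[1,-32,-35,130,-0.576],[1,-32,-35,130,-0.576],[1,-32,-35,130,-0.576],[1,-32,-35,130,-0.576]]]}}

```text
time_s: 3.2
eef_pos: [0.5227, -0.2573, 0.1035]
eef_rot: [0.001, -0.126, 0.992, -0.001]
wrist_force: [-0.1, 0.4, -0.1]
opening: 1.003
grasp_force: 0.0
```

```bash
cat > w.py <<'E'
from h import *
p,r,o=tool();M=r.as_matrix();print(p.round(4),M.round(3).tolist(),"az y",np.degrees(np.arctan2(M[1,1],M[0,1])),o["time_s"],"open",o["opening"],o["grasp_force"],"F",np.round(o["wrist_force"],1),"T",np.round(o["torque"],2),"q",np.round(o["q"],2))
E
cat > v.py <<'E'
import sys
from w import *
c=cal("wrist");im,d=camera("wrist");P=cloud(d,c);np.savez("wrist.npz",im=im,d=d,P=P,K=c[0],R=c[1],t=c[2]);cv2.imwrite(f"pics/{sys.argv[1]}.png",im)
print("cam",(-c[1].T@c[2]).round(3))
E
python3 - <<'E'
import sys;sys.argv=["","w1"]
from v import *
top=(P[...,2]>.038)&(P[...,2]<.05)&(d>0)&(abs(P[...,0]-.52)<.05)&(abs(P[...,1]+.257)<.05)
hsv=cv2.cvtColor(im,cv2.COLOR_BGR2HSV);top&=((hsv[...,0]<10)|(hsv[...,0]>170))&(hsv[...,1]>120)
print(top.sum())
if top.any():
    r_=cv2.minAreaRect((P[top][:,:2]*1000).astype(np.float32));print(r_)
    D=np.r_[np.array(r_[0])/1000,.018]-p;print("tool shift mm",(D@M*1000).round(1))
E
```

```text
[ 0.5227 -0.2573  0.1035] [[-0.968, -0.25, 0.003], [-0.25, 0.968, -0.002], [-0.002, -0.003, -1.0]] az y 104.45564791864503 3.2 open 1.0034443456959465 0.0 F [-0.1  0.4 -0.1] T [ 0.03 -0.03  0.01] q [-0.66  0.34  1.69 -0.    1.11 -2.48]
cam [ 0.45  -0.275  0.246]
3053
((517.8184814453125, -257.5164489746094), (36.3826789855957, 35.99583435058594), 14.672659873962402)
tool shift mm [ 4.9  1.3 85.5]
```

Emit:
{"fn": "move_arm", "kwargs": {"series": [[[1,4,1,35,0],[1,4,1,65,0],[1,4,1,85,0],[1,4,1,85,0],[0.2,4,1,85,0],[0.2,4,1,85,0],[0.2,4,1,85,0],[0.2,4,1,85,0],[0.2,4,1,85,0],[0.2,4,1,85,0]]]}}

```text
time_s: 4.08
eef_pos: [0.5188, -0.2578, 0.0184]
eef_rot: [0.001, -0.126, 0.992, -0.001]
wrist_force: [-0.4, -0.1, 6.2]
opening: 0.411
grasp_force: 62.4
```

Emit:
{"fn": "move_arm", "kwargs": {"series": [[[0.2,0,0,0,0],[0.2,0,0,0,0],[0.2,0,0,0,0],[0.2,0,0,-20,0],[0.2,0,0,-40,0],[0.2,0,0,-70,0],[0.2,0,0,-110,0],[0.2,0,0,-150,0],[0.2,0,0,-180,0],[0.2,0,0,-180,0]]]}}

```text
time_s: 4.92
eef_pos: [0.5208, -0.2591, 0.2048]
eef_rot: [0.005, -0.126, 0.992, -0.005]
wrist_force: [2.3, -0.3, -3.0]
opening: 0.405
grasp_force: 61.5
```

```bash
python3 v.py w2
```

```text
[ 0.5208 -0.2591  0.2048] [[-0.968, -0.251, 0.01], [-0.251, 0.968, -0.008], [-0.008, -0.011, -1.0]] az y 104.51678343200751 4.9167 open 0.40545314169853136 61.452139019966125 F [ 2.3 -0.3 -3. ] T [-0.05 -0.07 -0.02] q [-0.67  0.21  1.63  0.    1.29 -2.49]
cam [ 0.447 -0.276  0.347]
```

View pics/w2.png

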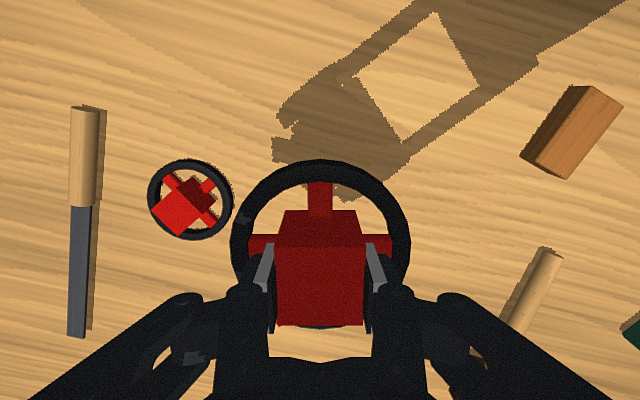

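The wheel is held (opening 0.41, grip 61 N). I carry it to the low front side of the clamp, turn the tool x along the clamp's x, and look.

Emit:
{"fn": "move_arm", "kwargs": {"series": [[[0.2,-20,31,0,0],[0.2,-40,62,0,0],[0.2,-60,94,0,0],[0.2,-80,125,0,0],[0.2,-100,156,0,0],[0.2,-120,187,0,0],[0.2,-140,218,0,0],[0.2,-160,250,0,0],[0.2,-180,281,0,0],[0.2,-200,312,0,0]]]}}

```text
time_s: 5.8
eef_pos: [0.6316, 0.0974, 0.1938]
eef_rot: [-0.002, -0.126, 0.992, 0.0]
wrist_force: [0.8, -0.3, -3.7]
opening: 0.406
grasp_force: 61.5
```

Emit:
{"fn": "move_arm", "kwargs": {"series": [[[0.2,-13,20,0,0.1],[0.2,-26,40,0,0.2],[0.2,-40,62,0,0.3],[0.2,-53,83,0,0.4],[0.2,-66,104,0,0.5],[0.2,-66,104,0,0.6],[0.2,-66,104,0,0.675],[0.2,-66,104,0,0.675],[0.2,-66,104,0,0.675],[0.2,-66,104,0,0.675]]]}}

```text
time_s: 6.63
eef_pos: [0.67, 0.2123, 0.1949]
eef_rot: [-0.001, 0.208, 0.978, -0.0]
wrist_force: [0.2, 0.4, -3.0]
opening: 0.408
grasp_force: 61.6
```

```bash
python3 v.py w3
```

```text
[0.67   0.2123 0.1949] [[-0.913, 0.408, -0.002], [0.408, 0.913, -0.0], [0.002, -0.001, -1.0]] az y 65.9341890048656 6.6333 open 0.40809145748599496 61.56057424843311 F [ 0.2  0.4 -3. ] T [-0.   -0.01 -0.01] q [ 0.14  0.49  1.28 -0.    1.37 -1.01]
cam [0.603 0.243 0.338]
```

View pics/w3.png

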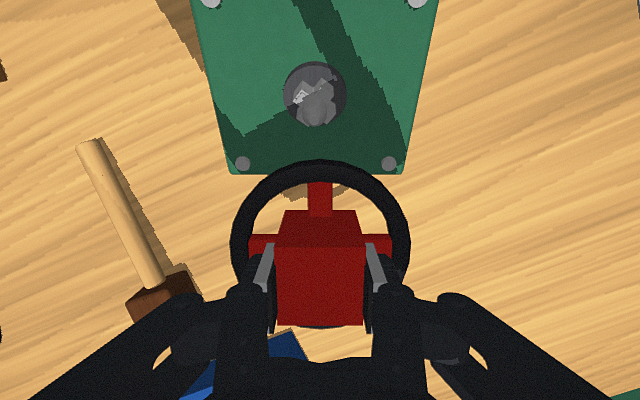

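The held wheel is at the bottom of the view. The clamp face is clear, with the seat and splines near px (316,95). I'll fit the face and seat, and rectify the spline plane to read its angle.

```bash
cat > fit.py <<'E'
from h import *
z=np.load("wrist.npz");im,d,P=z["im"],z["d"],z["P"];c=(z["K"],z["R"],z["t"])
hsv=cv2.cvtColor(im,cv2.COLOR_BGR2HSV)
g=(hsv[...,0]>55)&(hsv[...,0]<95)&(hsv[...,1]>80)&(d>0)&(P[...,2]>.063);g[175:]=0
Q=P[g]
for k in range(5):
    m=Q.mean(0);n=np.linalg.svd(Q-m,full_matrices=0)[2][2];n*=np.sign(n[2]);e=(Q-m)@n;Q=Q[abs(e)<max(.0015,2*e.std())]
print("n",n.round(3),"tilt",np.degrees(np.arccos(n[2])),"az",np.degrees(np.arctan2(n[1],n[0])),"std",e.std())
dd=np.r_[n[:2],0]/np.hypot(*n[:2]);X=-(dd-n*(dd@n));X/=np.linalg.norm(X);Y=np.cross(n,X)  # X upslope (clamp +x side)
h=(P-m)@n
near=np.zeros((400,640),bool);near[50:145,270:360]=1;near&=d>0
s=near&(h>.0055)&(h<.0105)
uv=np.c_[(P[s]-m)@X,(P[s]-m)@Y]
# outer circle of seat: fit to hull points
hull=cv2.convexHull((uv*1e4).astype(np.float32)).reshape(-1,2)/1e4
from scipy.optimize import least_squares
f=least_squares(lambda q:np.hypot(*(hull-q).T)-.022,uv.mean(0),loss="soft_l1",f_scale=.001);
S=m+X*f.x[0]+Y*f.x[1]+n*(np.median(h[s]))
print("seat",S.round(4),"hfit",np.median(h[s]).round(4),"res",np.abs(f.fun).mean(),"n",s.sum())
H=(P-S)@n
for a,b in((.013,.0165),(.017,.024),(.026,.033)):
    q=near&(H>a)&(H<b);w=P[q]-S
    if q.any():print(a,q.sum(),"x,y mean",(w@X).mean().round(4),(w@Y).mean().round(4))
def rect(hh,half=.03,N=380):
    a=np.linspace(half,-half,N);G=S+n*hh+a[:,None,None]*X+a[None,:,None]*Y
    pq=proj(G.reshape(-1,3),c).reshape(N,N,2).astype(np.float32)
    return cv2.remap(im,pq,None,cv2.INTER_CUBIC),cv2.remap(H.astype(np.float32),pq,None,cv2.INTER_NEAREST)
if __name__=="__main__":
    A,Hm=rect(.0155);A=cv2.convertScaleAbs(A,alpha=2)
    B=cv2.applyColorMap(np.uint8(np.clip(Hm/.034,0,1)*255),cv2.COLORMAP_JET)
    cv2.imwrite("pics/rect.png",np.hstack([A,B]))
E
python3 fit.py
```

```text
n [ 0.386 -0.173  0.906] tilt 25.040193934349283 az -24.08939464737872 std 0.0006113353062996362
seat [0.601  0.2395 0.1006] hfit 0.008 res 0.00013959175056443035 n 1645
0.013 528 x,y mean 0.0035 -0.0003
0.017 123 x,y mean 0.0061 -0.0004
0.026 371 x,y mean 0.0019 0.0002
```

View pics/rect.png

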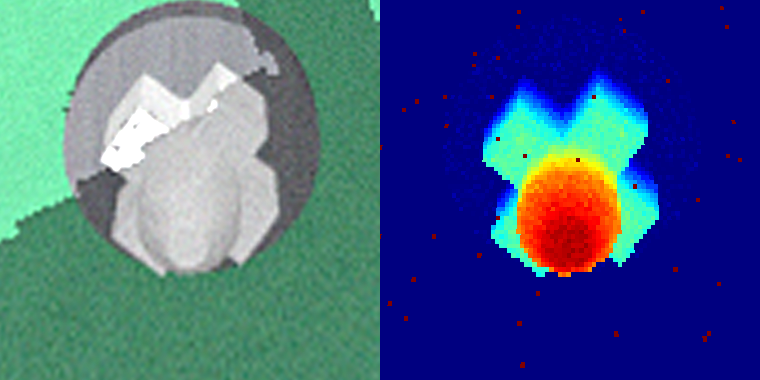

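Run:
```python
from fit import *
q=near&(H>.0143)&(H<.0168);w=P[q]-S;xy=np.c_[w@X,w@Y]
best=[]
for ang in np.arange(-45,45,1.):
    t=np.radians(ang)
    for dx in np.arange(-.003,.0031,.001):
        for dy in np.arange(-.003,.0031,.001):
            p=xy-[dx,dy];a=p[:,0]*np.cos(t)+p[:,1]*np.sin(t);b=-p[:,0]*np.sin(t)+p[:,1]*np.cos(t)
            r=np.hypot(a,b);e=np.maximum(np.minimum(abs(a),abs(b))-.005,0)*(r>.008)+np.maximum(r-.0145,0);best.append((e.mean()*1e3,ang,dx,dy))
best.sort();print(q.sum(),[np.round(b,4).tolist() for b in best[:8]])
p,r,o=tool();M=r.as_matrix()
C=S-n*.008+X*-.075; piv=C+n*.038
print("flush tcp",piv-[0,0,.0195],"shift",((piv-[0,0,.0195]-p)@M*1000).round(1), "X",X.round(3),"Y",Y.round(3))
```

```text
n [ 0.386 -0.173  0.906] tilt 25.040193934349283 az -24.08939464737872 std 0.0006113353062996362
seat [0.601  0.2395 0.1006] hfit 0.008 res 0.00013959175056443035 n 1645
0.013 528 x,y mean 0.0035 -0.0003
0.017 123 x,y mean 0.0061 -0.0004
0.026 371 x,y mean 0.0019 0.0002
427 [[0.0073, -37.0, 0.0, 0.0], [0.0079, -36.0, 0.0, 0.0], [0.0118, -38.0, 0.0, 0.0], [0.0131, -35.0, 0.0, 0.0], [0.0192, -39.0, 0.0, 0.0], [0.0211, -34.0, 0.0, 0.0], [0.0285, -36.0, 0.001, 0.0], [0.0292, -37.0, 0.001, 0.0]]
flush tcp [0.67462583 0.20660974 0.07655446] shift [ -6.5  -3.2 118.7] X [-0.827  0.37   0.423] Y [-0.408 -0.913  0.   ]
```

The splines stand at −36.5°, so once the wheel is over the pilot it needs a clockwise turn, which is a positive tool turn. Next I tilt the wheel by pressing its rim on the lower part of the sloping face.

Emit:
{"fn": "move_arm", "kwargs": {"series": [[[0.2,-3,-3,30,0],[0.2,-3,-3,60,0],[0.2,-3,-3,80,0],[0.2,-3,-3,92,0],[0.2,-3,-3,97,0],[0.2,-3,-3,100,0],[0.2,-4,-3,102,0],[0.2,-4,-3,104,0],[0.2,-4,-3,106,0],[0.2,-4,-3,106,0]]]}}

```text
time_s: 7.52
eef_pos: [0.6748, 0.2084, 0.093]
eef_rot: [0.002, 0.209, 0.978, 0.001]
wrist_force: [0.0, -1.3, 1.6]
opening: 0.41
grasp_force: 62.4
```

```bash
python3 w.py
```

```text
[0.6748 0.2084 0.093 ] [[-0.912, 0.409, 0.004], [0.409, 0.912, 0.0], [-0.004, 0.002, -1.0]] az y 65.84128544387183 7.5167 open 0.41004087489199376 62.442109510302544 F [ 0.  -1.3  1.6] T [-0.04  0.23  0.03] q [ 0.13  0.59  1.34 -0.    1.2  -1.02]
```

Emit:
{"fn": "move_arm", "kwargs": {"series": [[[0.2,0,0,2,0],[0.2,-1,0,4,0],[0.2,-1,0,6,0],[0.2,-2,0,8,0],[0.2,-2,0,10,0],[0.2,-3,0,11,0],[0.2,-3,0,12,0],[0.2,-4,0,13,0],[0.2,-4,0,14,0],[0.2,-4,0,14,0]]]}}

```text
time_s: 8.35
eef_pos: [0.6815, 0.2057, 0.0817]
eef_rot: [0.005, 0.21, 0.978, 0.001]
wrist_force: [4.8, -4.8, 11.7]
opening: 0.407
grasp_force: 65.9
```

```bash
python3 w.py
```

```text
[0.6815 0.2057 0.0817] [[-0.912, 0.41, 0.011], [0.41, 0.912, -0.0], [-0.01, 0.004, -1.0]] az y 65.81186712854375 8.35 open 0.40704087114305154 65.90276040136814 F [ 4.8 -4.8 11.7] T [-0.51 -0.06  0.11] q [ 0.13  0.62  1.34 -0.    1.18 -1.02]
```

Emit:
{"fn": "move_arm", "kwargs": {"series": [[[0.2,0,0,2,0],[0.2,0,0,3,0],[0.2,1,0,4,0],[0.2,1,0,5,0],[0.2,2,0,6,0],[0.2,2,0,7,0],[0.2,2,0,8,0],[0.2,2,0,8,0],[0.2,2,0,8,0],[0.2,2,0,8,0]]]}}

```text
time_s: 9.18
eef_pos: [0.6834, 0.205, 0.0763]
eef_rot: [0.009, 0.21, 0.978, 0.001]
wrist_force: [10.4, -9.2, 14.6]
opening: 0.408
grasp_force: 68.3
```

```bash
python3 w.py
```

```text
[0.6834 0.205  0.0763] [[-0.912, 0.41, 0.019], [0.41, 0.912, -0.002], [-0.018, 0.006, -1.0]] az y 65.77476771209864 9.1833 open 0.40804539386655153 68.3317706733942 F [10.4 -9.2 14.6] T [-1.25 -1.03  0.22] q [ 0.13  0.62  1.34 -0.    1.16 -1.02]
```

Emit:
{"fn": "move_arm", "kwargs": {"series": [[[0.2,0,0,-15,0],[0.2,0,0,-40,0],[0.2,0,0,-70,0],[0.2,0,0,-100,0],[0.2,0,0,-120,0],[0.2,0,0,-120,0],[0.2,0,0,-120,0],[0.2,0,0,-120,0],[0.2,0,0,-120,0],[0.2,0,0,-120,0]]]}}

```text
time_s: 10.02
eef_pos: [0.6736, 0.2073, 0.1855]
eef_rot: [-0.002, 0.209, 0.978, -0.001]
wrist_force: [-0.5, 0.1, -3.0]
opening: 0.409
grasp_force: 66.0
```

```bash
cat > wf.py <<'E'
# wheel pose in hand: red boss top plane and rim from wrist depth, in tool frame
import sys
from v import *
hsv=cv2.cvtColor(im,cv2.COLOR_BGR2HSV)
T=(P-p)@M
red=((hsv[...,0]<8)|(hsv[...,0]>172))&(hsv[...,1]>150)&(d>0)&(np.abs(T).max(-1)<.07)
rim=(hsv[...,2]<70)&(d>0)&(np.abs(T[...,1])<.06)&(T[...,0]>.02)&(T[...,0]<.07)&(abs(T[...,2])<.05)
print("red",red.sum(),"rim",rim.sum())
for nm,msk in(("red",red),("rim",rim)):
    Q=T[msk].astype(float);rng=np.random.default_rng(0);used=np.zeros(len(Q),bool)
    for k in range(3):
        R_=Q[~used]
        if len(R_)<80:break
        bi=None;bn=0
        for _ in range(400):
            a,b,c_=R_[rng.choice(len(R_),3,False)];nn=np.cross(b-a,c_-a);l=np.linalg.norm(nn)
            if l<1e-7:continue
            nn/=l;i=abs((R_-a)@nn)<.0008
            if i.sum()>bn:bn=i.sum();bi=i
        S_=R_[bi];m=S_.mean(0);nn=np.linalg.svd(S_-m,full_matrices=0)[2][2];nn*=-np.sign(nn[2])
        print(nm,bn,"n",nn.round(3),"angle x-z",np.degrees(np.arctan2(-nn[0],-nn[2])).round(1),"c mm",(m*1000).round(1),"range x",(np.percentile(S_[:,0],[2,98])*1000).round(1),"y",(np.percentile(S_[:,1],[2,98])*1000).round(1))
        idx=np.where(~used)[0];used[idx[bi]]=1
E
python3 wf.py w4
```

```text
[0.6736 0.2073 0.1855] [[-0.912, 0.409, -0.004], [0.409, 0.912, -0.001], [0.004, -0.002, -1.0]] az y 65.83179680341122 10.0167 open 0.408905032407644 65.99273577332497 F [-0.5  0.1 -3. ] T [-0.03 -0.04 -0.  ] q [ 0.13  0.5   1.28  0.    1.36 -1.02]
cam [0.607 0.238 0.329]
red 13023 rim 5916
red 5171 n [ 0.952 -0.003 -0.308] angle x-z -72.1 c mm [ 21.2   0.4 -15.9] range x [15.6 28.7] y [-16.9  17.6]
red 4784 n [-0.308  0.002 -0.951] angle x-z 18.0 c mm [ -0.3   0.4 -27.7] range x [-17.3  14.6] y [-16.5  17.4]
red 1504 n [-0.308  0.005 -0.951] angle x-z 17.9 c mm [20.6  0.7  0.4] range x [ 5.1 41.1] y [-34.4  35.2]
rim 3316 n [-0.316  0.003 -0.949] angle x-z 18.4 c mm [38.1  0.2 -8.5] range x [21.2 49.3] y [-38.2  39. ]
rim 682 n [-0.305  0.004 -0.952] angle x-z 17.7 c mm [43.4 -0.7 -8.9] range x [24.1 51.1] y [-38.4  37.9]
rim 526 n [ 0.94   0.034 -0.34 ] angle x-z -70.1 c mm [52.   1.9 -5.9] range x [49.5 54. ] y [-9.7 12.7]
```

View pics/w4.png

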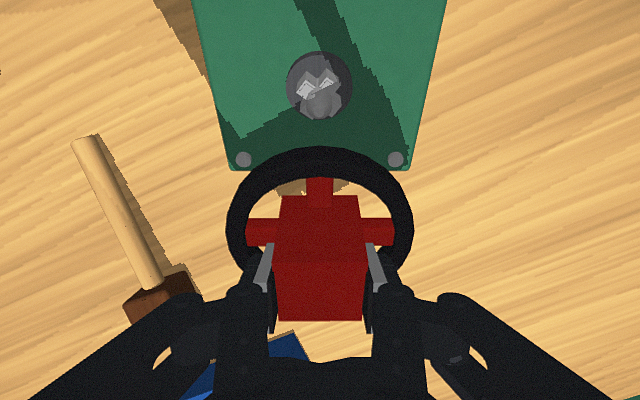

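The pivot worked: the wheel now leans 18° the right way, and the pilot's clearance will take up the rest. Next I work out the bore mouth and the spindle tip relative to each other.

Run:
```python
from fit import *
p,r,o=tool();M=r.as_matrix()
mouth=np.array([12.2,.4,14.5])
for a in(45,32,22,15.5,0):
    t=((S+n*a/1000-p)@M)*1000;print(a,(t-mouth).round(1))
print("n tool",(n@M).round(3))
```

```text
n [ 0.386 -0.173  0.906] tilt 25.04585154293381 az -24.102713130134433 std 0.0006083854480657196
seat [0.6011 0.2395 0.1007] hfit 0.008 res 0.00011473066737599055 n 1855
0.013 596 x,y mean 0.0034 -0.0001
0.017 124 x,y mean 0.0062 0.0
0.026 410 x,y mean 0.0017 0.0
45 [48.2 -0.8 30.2]
32 [53.7 -0.8 41.9]
22 [57.9 -0.7 51. ]
15.5 [60.6 -0.7 56.9]
0 [67.1 -0.7 71. ]
n tool [-0.421 -0.001 -0.907]
```

Emit:
{"fn": "move_arm", "kwargs": {"series": [[[0.2,20,-1,0,0],[0.2,40,-1,0,0],[0.2,48,-1,10,0],[0.2,48,-1,25,0],[0.2,50,-1,32,0],[0.2,51,-1,38,0],[0.2,53,-1,42,0],[0.2,55,-1,45,0],[0.2,56,-1,48,0],[0.2,56,-1,48,0]]]}}

```text
time_s: 10.9
eef_pos: [0.6232, 0.2295, 0.1398]
eef_rot: [-0.0, 0.209, 0.978, -0.0]
wrist_force: [0.2, -0.3, -3.7]
opening: 0.412
grasp_force: 65.9
```

```bash
python3 w.py
```

```text
[0.6232 0.2295 0.1398] [[-0.912, 0.409, -0.001], [0.409, 0.912, -0.0], [0.001, -0.0, -1.0]] az y 65.82936404563006 10.9 open 0.41156611907909135 65.92617496848106 F [ 0.2 -0.3 -3.7] T [-0.03 -0.01  0.03] q [ 0.17  0.46  1.44  0.    1.24 -0.97]
```

Emit:
{"fn": "move_arm", "kwargs": {"series": [[[0.2,0,0,1,0],[0.2,1,0,2,0],[0.2,1,0,3,0],[0.2,2,0,4,0],[0.2,2,0,5,0],[0.2,2,0,6,0],[0.2,3,0,7,0],[0.2,3,0,8,0],[0.2,3,0,9,0],[0.2,3,0,9,0]]]}}

```text
time_s: 11.73
eef_pos: [0.6205, 0.2307, 0.1309]
eef_rot: [-0.0, 0.209, 0.978, -0.0]
wrist_force: [-0.6, -0.7, -3.4]
opening: 0.411
grasp_force: 65.9
```

```bash
python3 wf.py w5 | grep -v "rim 5\|rim 6"
```

```text
[0.6205 0.2307 0.1309] [[-0.912, 0.409, -0.0], [0.409, 0.912, -0.0], [0.0, -0.0, -1.0]] az y 65.83117769693175 11.7333 open 0.4111217892049654 65.92590562999249 F [-0.6 -0.7 -3.4] T [-0.01 -0.06  0.02] q [ 0.18  0.47  1.45 -0.    1.22 -0.97]
cam [0.553 0.262 0.274]
red 5262 n [ 0.951 -0.003 -0.309] angle x-z -72.0 c mm [ 21.2   0.3 -16. ] range x [15.5 28.7] y [-16.9  17.6]
red 4766 n [-0.31   0.003 -0.951] angle x-z 18.1 c mm [ -0.5   0.5 -27.6] range x [-17.4  14.5] y [-16.5  17.4]
red 1520 n [-0.309  0.001 -0.951] angle x-z 18.0 c mm [20.4  1.   0.5] range x [ 4.8 41. ] y [-34.3  35.3]
rim 3435 n [-0.303  0.001 -0.953] angle x-z 17.6 c mm [38.4 -0.2 -8.6] range x [21.2 49.8] y [-38.4  38.4]
rim 479 n [ 0.871 -0.404 -0.28 ] angle x-z -72.2 c mm [ 48.7 -16.9  -5.4] range x [43.7 52.9] y [-26.1  -8.4]
```

The bore mouth is 18 mm from the seat, about 1.6 mm off axis, and over the pilot. I press down lightly onto the spline ends.

Emit:
{"fn": "move_arm", "kwargs": {"series": [[[0.2,1,0,1,0],[0.2,1,0,2,0],[0.2,1,0,3,0],[0.2,1,0,4,0],[0.2,1,0,5,0],[0.2,1,0,6,0],[0.2,1,0,7,0],[0.2,1,0,7,0],[0.2,1,0,7,0],[0.2,1,0,7,0]]]}}

```text
time_s: 12.62
eef_pos: [0.6208, 0.2312, 0.1287]
eef_rot: [0.001, 0.209, 0.978, 0.0]
wrist_force: [-8.6, -3.2, 19.1]
opening: 0.407
grasp_force: 69.0
```

```bash
python3 w.py
```

```text
[0.6208 0.2312 0.1287] [[-0.912, 0.409, 0.003], [0.409, 0.912, 0.0], [-0.003, 0.001, -1.0]] az y 65.85177424333028 12.6167 open 0.4068439191200265 69.00271475315094 F [-8.6 -3.2 19.1] T [-0.36  1.82  0.08] q [ 0.18  0.47  1.45 -0.    1.22 -0.97]
```

Emit:
{"fn": "move_arm", "kwargs": {"series": [[[0.2,0,0,-2,0],[0.2,0,0,-4,0],[0.46,0,0,-4,0],[0.48,0,0,-4,0],[0.5,0,0,-4,0],[0.5,0,0,-4,0],[0.5,0,0,-4,0],[0.5,0,0,-4,0],[0.5,0,0,-4,0],[0.5,0,0,-4,0]]]}}

```text
time_s: 13.45
eef_pos: [0.6198, 0.2311, 0.1282]
eef_rot: [-0.0, 0.209, 0.978, -0.0]
wrist_force: [-0.0, -0.8, 0.2]
opening: 0.497
grasp_force: 0.0
```

```bash
python3 wf.py w6
```

```text
[0.6198 0.2311 0.1282] [[-0.912, 0.409, -0.0], [0.409, 0.912, -0.0], [0.0, -0.0, -1.0]] az y 65.83521233557012 13.45 open 0.49670243026344096 0.0 F [-0.  -0.8  0.2] T [-0.04 -0.    0.02] q [ 0.18  0.47  1.46 -0.    1.22 -0.97]
cam [0.552 0.262 0.271]
red 11955 rim 6855
red 6177 n [ 0.836 -0.011 -0.549] angle x-z -56.7 c mm [ 12.9  -0.2 -17.6] range x [ 2.9 25.7] y [-17.4  17.2]
red 2674 n [-0.546  0.006 -0.837] angle x-z 33.1 c mm [-10.6   0.5 -24.3] range x [-25.8   2.2] y [-16.7  17.5]
red 1082 n [-0.549  0.003 -0.836] angle x-z 33.3 c mm [16.9  0.  -2.7] range x [ 3.1 32.9] y [-34.6  35. ]
rim 2692 n [-0.546  0.004 -0.838] angle x-z 33.1 c mm [ 33.1   0.1 -16.8] range x [20.9 41.4] y [-36.   35.8]
rim 1042 n [ 0.82   0.032 -0.571] angle x-z -55.2 c mm [ 44.7   1.5 -16.7] range x [41.2 48.4] y [-11.   13.4]
rim 764 n [ 0.705 -0.518 -0.484] angle x-z -55.5 c mm [ 39.8 -22.3 -13.4] range x [32.6 45.7] y [-31.9 -13. ]
```

The wheel hangs loosely on the pilot, tipped to 33°. I'll use the fingers as a loose wrench: centre on the boss, narrow to 0.45, and turn.

Emit:
{"fn": "move_arm", "kwargs": {"series": [[[0.48,-3,0,0,0],[0.45,-6,0,0,0],[0.45,-6,0,0,0.06],[0.45,-6,0,0,0.12],[0.45,-6,0,0,0.19],[0.45,-6,0,0,0.26],[0.45,-6,0,0,0.33],[0.45,-6,0,0,0.4],[0.45,-6,0,0,0.4],[0.45,-6,0,0,0.4]]]}}

```text
time_s: 14.33
eef_pos: [0.6243, 0.2254, 0.1286]
eef_rot: [-0.001, 0.4, 0.917, -0.003]
wrist_force: [-7.1, -11.4, 7.4]
opening: 0.453
grasp_force: 11.7
```

```bash
python3 wf.py w7
```

```text
[0.6243 0.2254 0.1286] [[-0.681, 0.733, -0.004], [0.733, 0.681, -0.005], [-0.001, -0.007, -1.0]] az y 42.88944338255795 14.3333 open 0.4527266082097212 11.660260851213025 F [ -7.1 -11.4   7.4] T [-1.9   1.43  0.31] q [ 0.17  0.47  1.44 -0.    1.23 -0.58]
cam [0.574 0.281 0.272]
red 12607 rim 7226
red 5996 n [ 0.858 -0.073 -0.508] angle x-z -59.4 c mm [ 20.3  -2.2 -16.4] range x [10.4 32.9] y [-20.   15.5]
red 3354 n [-0.495  0.119 -0.86 ] angle x-z 29.9 c mm [ -2.8   1.3 -23.9] range x [-18.7  11.2] y [-15.8  18.5]
red 1332 n [-0.502  0.121 -0.857] angle x-z 30.4 c mm [22.9 -4.  -0.9] range x [ 5.4 40.6] y [-37.   31.8]
rim 3240 n [-0.495  0.113 -0.861] angle x-z 29.9 c mm [ 38.5  -2.2 -13.2] range x [21.3 49. ] y [-40.4  37. ]
rim 961 n [ 0.879 -0.062 -0.474] angle x-z -61.7 c mm [ 52.1  -5.2 -13.8] range x [48.8 55.5] y [-17.1   5.8]
rim 726 n [ 0.688 -0.539 -0.486] angle x-z -54.8 c mm [ 44.8 -26.2 -12.7] range x [37.  51.3] y [-35.7 -17. ]
```

View pics/w7.png

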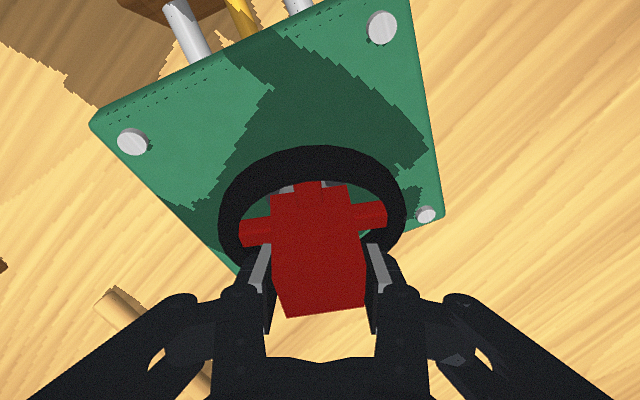

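The wheel followed to about −16°, as seen in the view, so it needs roughly 20° more. I continue.

Emit:
{"fn": "move_arm", "kwargs": {"series": [[[0.46,0,0,0,0.05],[0.46,0,0,0,0.1],[0.46,0,0,0,0.15],[0.46,0,0,0,0.2],[0.46,0,0,0,0.25],[0.46,0,0,0,0.3],[0.46,0,0,0,0.35],[0.46,0,0,0,0.35],[0.46,0,0,0,0.35],[0.46,0,0,0,0.35]]]}}

```text
time_s: 15.22
eef_pos: [0.6209, 0.2254, 0.1277]
eef_rot: [-0.003, 0.553, 0.833, -0.006]
wrist_force: [-16.3, -12.6, 12.0]
opening: 0.46
grasp_force: 22.8
```

```bash
cat > phi.py <<'E'
# wheel axis tilt, spin and height from wrist view (red planes in world)
import sys
from v import *
S=np.array([.6011,.2395,.1007]);n=np.array([.386,-.173,.906]);n/=np.linalg.norm(n);X=np.array([-.827,.37,.423]);Y=np.cross(n,X)
hsv=cv2.cvtColor(im,cv2.COLOR_BGR2HSV)
red=((hsv[...,0]<8)|(hsv[...,0]>172))&(hsv[...,1]>150)&(d>0)&(np.linalg.norm(P-S-n*.04,axis=-1)<.08)
Q=P[red].astype(float);rng=np.random.default_rng(0);used=np.zeros(len(Q),bool)
for k in range(4):
    R_=Q[~used]
    if len(R_)<150:break
    bn=0
    for _ in range(500):
        a,b,c_=R_[rng.choice(len(R_),3,False)];nn=np.cross(b-a,c_-a);l=np.linalg.norm(nn)
        if l<1e-7:continue
        nn/=l;i=abs((R_-a)@nn)<.0008
        if i.sum()>bn:bn=i.sum();bi=i
    G=R_[bi];m=G.mean(0);nn=np.linalg.svd(G-m,full_matrices=0)[2][2];nn*=np.sign(nn@(-c[1].T@c[2]-m))
    print(bn,"off axis deg",np.degrees(np.arccos(min(1,nn@n))).round(1),"spin mod90",(((np.degrees(np.arctan2(nn@Y,nn@X))+45)%90)-45).round(1),"height along n of mean mm",((m-S)@n*1000).round(1),"n",nn.round(2),"c-S XY",((m-S)@X*1000).round(1),((m-S)@Y*1000).round(1))
    used[np.where(~used)[0][bi]]=1
E
python3 phi.py w8
```

```text
[0.6209 0.2254 0.1277] [[-0.389, 0.921, -0.012], [0.921, 0.389, -0.006], [-0.001, -0.013, -1.0]] az y 22.8896394893759 15.2167 open 0.4603622631017543 22.758809974418455 F [-16.3 -12.6  12. ] T [-2.1   3.43  0.37] q [ 0.17  0.47  1.45 -0.    1.23 -0.23]
cam [0.594 0.295 0.271]
5513 off axis deg 83.7 spin mod90 -36.7 height along n of mean mm 40.3 n [-0.37  0.82  0.44] c-S XY 11.5 -8.4
3787 off axis deg 7.0 spin mod90 24.4 height along n of mean mm 56.6 n [ 0.38 -0.29  0.88] c-S XY -2.6 3.4
1414 off axis deg 7.2 spin mod90 24.2 height along n of mean mm 24.8 n [ 0.38 -0.3   0.88] c-S XY 8.8 -4.2
681 off axis deg 82.2 spin mod90 -36.3 height along n of mean mm 20.0 n [-0.37  0.81  0.46] c-S XY 4.1 -1.7
```

The spin is −36.7°, which matches the splines. I open a little so the wheel can settle.

Emit:
{"fn": "move_arm", "kwargs": {"series": [[[0.5,0,0,0,0],[0.52,0,0,0,0],[0.54,0,0,0,0],[0.54,0,0,0,0],[0.54,0,0,0,0],[0.54,0,0,0,0],[0.54,0,0,0,0],[0.54,0,0,0,0],[0.54,0,0,0,0],[0.54,0,0,0,0]]]}}

```text
time_s: 16.1
eef_pos: [0.6252, 0.2287, 0.1283]
eef_rot: [0.0, 0.553, 0.833, -0.0]
wrist_force: [-0.3, -0.9, -0.5]
opening: 0.537
grasp_force: 0.3
```

```bash
python3 phi.py w9
```

```text
[0.6252 0.2287 0.1283] [[-0.389, 0.921, -0.0], [0.921, 0.389, -0.0], [-0.0, -0.0, -1.0]] az y 22.862299611018855 16.1 open 0.5370331317068617 0.25151010893750936 F [-0.3 -0.9 -0.5] T [-0.04  0.04  0.04] q [ 0.17  0.48  1.44 -0.    1.22 -0.23]
cam [0.597 0.298 0.271]
4248 off axis deg 89.8 spin mod90 -36.4 height along n of mean mm 29.0 n [-0.42  0.84  0.34] c-S XY 12.5 -12.8
3922 off axis deg 11.1 spin mod90 -37.3 height along n of mean mm 46.6 n [ 0.54 -0.07  0.84] c-S XY -3.1 -5.8
1319 off axis deg 11.1 spin mod90 -36.1 height along n of mean mm 15.5 n [ 0.54 -0.07  0.84] c-S XY 13.7 -1.3
898 off axis deg 78.6 spin mod90 -36.4 height along n of mean mm 32.9 n [-0.73 -0.54  0.42] c-S XY 10.3 9.3
```

The wheel has dropped most of the way (top at 46.6 mm, against 44 when home) but is tipped 11°, perhaps leaning on a finger. I back off upward and look again.

Emit:
{"fn": "move_arm", "kwargs": {"series": [[[0.6,0,0,-2,0],[0.62,0,0,-5,0],[0.62,0,0,-10,0],[0.62,0,0,-20,0],[0.62,0,0,-35,0],[0.62,0,0,-55,0],[0.62,0,0,-75,0],[0.62,0,0,-75,0],[0.62,0,0,-75,0],[0.62,0,0,-75,0]]]}}

```text
time_s: 16.98
eef_pos: [0.6251, 0.2286, 0.2034]
eef_rot: [0.0, 0.553, 0.833, 0.0]
wrist_force: [-0.6, 0.0, -0.5]
opening: 0.619
grasp_force: 0.0
```

```bash
python3 phi.py w10
```

```text
[0.6251 0.2286 0.2034] [[-0.389, 0.921, 0.0], [0.921, 0.389, 0.0], [-0.0, 0.0, -1.0]] az y 22.86193715795483 16.9833 open 0.619116766687037 0.0 F [-0.6  0.  -0.5] T [-0.    0.02  0.  ] q [ 0.17  0.4   1.39 -0.    1.35 -0.23]
cam [0.596 0.298 0.347]
2003 off axis deg 0.5 spin mod90 7.5 height along n of mean mm 43.9 n [ 0.39 -0.18  0.9 ] c-S XY -0.8 -0.3
1645 off axis deg 90.1 spin mod90 -36.0 height along n of mean mm 24.7 n [-0.43  0.84  0.34] c-S XY 13.4 -9.9
684 off axis deg 0.1 spin mod90 4.9 height along n of mean mm 10.7 n [ 0.39 -0.17  0.91] c-S XY 10.1 -3.1
247 off axis deg 94.8 spin mod90 -35.9 height along n of mean mm 10.8 n [-0.46  0.85  0.27] c-S XY 6.9 1.2
```

The wheel is home: boss top 43.9 mm above the seat (44 expected), axis within 0.5°, spin −36°, and the fingers are clear.

```bash
python3 -c "
from bench import order;print(order.hand_in())"
```

```text
the job is handed in; nothing more can be done
None
```

The nearest handwheel is on the clamp's sloping spindle, engaged on the splines and seated to within measurement error (0.1 mm in height, 0.5° in axis); it is released with the gripper clear, and the job was handed in at about 17 s of the 64 s.

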